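Get the bread boxes ready

TASK

Two bread boxes with drop-down front flaps stand on the worktop, one wide and one narrow. Pull the flap of the wide box all the way down so that I can put a loaf in, and push the flap of the narrow box, which was left hanging open, back up until it is shut.

Things in the scene. Friction and masses are not known exactly. Their poses are not given: they have to be found in the camera images.
- wide_box_bar (a point): centre of the wide bread box's pull bar: level steel rod 10 mm thick, 120 mm long, on end posts 43 mm beyond the free edge of the front flap (38 mm clear); 185 mm above the worktop when shut. Pale wood box, 260 wide, 140 deep, 145 high, fixed, front towards robot; either may be on the left. Axes turn with the flap: y along bar, z from hinge line to bar (140 mm), x into the box
- wide_box_flap (a joint): wide box's front flap, 12 mm thick, hinged at its lower edge 45 mm above the worktop: 0 rad = shut, upright; grows as the free edge swings towards the robot and down; 1.3 = all the way down, at its stop (75 degrees from upright). Stiff hinge: stays where left, takes 1 to 4 N at the bar. Starts shut or nearly so
- narrow_box_bar (a point): centre of the narrow bread box's pull bar: level steel rod 10 mm thick, 120 mm long, on end posts 43 mm beyond the free edge of the front flap (38 mm clear); 185 mm above the worktop when shut. Pale wood box, 180 wide, 140 deep, 145 high, fixed, front towards robot; either may be on the left. Axes turn with the flap: y along bar, z from hinge line to bar (140 mm), x into the box
- narrow_box_flap (a joint): narrow box's front flap, 12 mm thick, hinged at its lower edge 45 mm above the worktop: 0 rad = shut, upright; grows as the free edge swings towards the robot and down; 1.3 = all the way down, at its stop (75 degrees from upright). Stiff hinge: stays where left, takes 1 to 4 N at the bar. Starts hanging open

How it is judged:
By the outcome, as a careful person would: the job done as asked, in the order asked, and still so for the second after the job is handed in, with the robot touching nothing.
It also fails if it takes over 42 s, if anything falls off the work surface, if the arm or the gripper's body presses on something with over 40 N, if the wrist force passes 120 N, or if a joint passes its speed limit or range.

ROBOT

A 7-joint arm with a two-finger parallel gripper is mounted at the origin on a cart in front of the work surface, level with it; the furniture and walls round the work are solid. World frame = base frame: x ahead of the robot, y to its left, z up, the work surface at z = 0. Lengths are in m, angles in rad, forces in N, time in s.
With the tool pointing down it reaches from about 0.4 to 0.85 m from the base axis. Payload 4.5 kg.
Tool frame: the origin (TCP) lies on the centre line of the jaws, within the pads' length; the fingertips stand 8 mm ahead of it and the grasp point (between the pads) lies 11 mm behind it; z points along the fingers, x is the direction in which the jaws open and shut, and the axes are right-handed (so a half turn about z gives the same grasp; the last joint's range is limited). The gripper opens to 88 mm and grips with 3 to 60 N. Pads are 18 mm wide; open, the fingers measure 123 mm over their backs; the gripper's body (75 mm by 187 mm) begins 45 mm behind the grasp point.
Start: joints at [1.279, 0.689, -0.195, 1.565, 0.157, 0.902, -0.215], TCP at [0.2, -0.592, 0.247] pointing down, gripper open.
Joint ranges: [-3.01, 3.01], [-0.46, 2.08], [-1.47, 1.51], [0.13, 2.56], [-1, 4.14], [0.04, 2.09], [-2.66, 2.66]. Speed limits (rad/s): [2.57, 2.57, 3.14, 3.14, 3.14, 3.14, 3.14].

INTERFACE

Orientations are given as a unit quaternion [x, y, z, w].
In Python, from plant import r gives the robot as it stands.
- The arm moves only by the shell command python3 -m pendant 'ROWS' [FORCE]. ROWS is JSON, a list of rows, each a list of 3 entries, a list of its own where there are three numbers: the turn, a rotation vector about the tool's x, y, z in rad, then the shift along the tool's x, y, z in m, then the opening, from 0 (shut) to 1 (fully open). In form: [[[wx, wy, wz], [tx, ty, tz], claw], ...]. A call has 1 to 10 rows; each row is the pose to reach, as a shift and turn from the pose commanded when the call began, along the tool's axes at that moment; what a row does not reach only later rows make up. A row lasts 1/10 s, in which the tool goes at most 50 mm and 8.59 degrees, less where a joint would pass 70% of its speed; a pose out of reach is approached as far as the arm can. A call with a gripper value outside its range is refused whole. The fingers move at their own pace and stop on an object; FORCE is the grip in N (left out, the last holds). Time passes only in rows, so rows that repeat a pose let the fingers close. It gives the time, the measured TCP pose, the force and the opening at its end, in the units of the state.
- r.get_state(): the state, without advancing time (a new reading comes with each control period).
- r.snapshot(name): name is "scene" or "top" or "wrist"; returns a dict with "image" (384x512x3 uint8, red, green, blue), "mtx" (3x3 intrinsics, pixels), "R" (3x3) and "t" (3): a world point X has camera coordinates R X + t; the wrist camera has in their place "T_tool_cam" (4x4, takes a point from camera to tool coordinates, whose origin is the TCP and whose axes are the tool frame's). Camera axes: x right, y down, z forward; pixel columns grow to the right and rows downward; lengths in m; the calibration is good to about 2 mm. A picture is of the moment at which its call begins: read the wrist's pose just before it. There is no depth.
- r.finish_job(): hands the job in, once; it reports no verdict.
The state is a dict: "clock": time; "q": joint angles; "qd": joint speeds; "joint_torque": joint torques, N m; "tool_pos": TCP position; "eef_rot": TCP orientation; "contact_force": force on the tool from outside, world axes, zero at the start; "moment": the same for the moment, N m; "opening": opening from 0.0 (shut) to 1.0 (fully open).
Only numpy, scipy, OpenCV 4.12 (cv2) and the standard library are available. Lean on these libraries where they do the work, as an engineer would, in place of code of your own. Each camera call takes 0.05 s, during which the arm holds its last target. There are 200 camera calls.

## Working session

There is one attempt and no reset: what is moved stays moved. The work goes in short steps, Python scripts to look and compute and a shell command to move; the robot and the scene stay as the last step left them, time stands still between calls to the robot, and variables do not carry over. Pictures are saved under pics/ and viewed, about 8 in all and at most 12, crops included, and the job is handed in when it is done.

```bash
ls; mkdir -p pics; python3 - <<'E'
from plant import r
import cv2,numpy as np,pickle
print(r.get_state())
d={}
for n in("scene","top"):
    s=r.snapshot(n);d[n]=s;cv2.imwrite(f"pics/{n}0.png",s["image"][:,:,::-1])
    print(n,s["mtx"],s["R"],s["t"])
pickle.dump(d,open("d.pkl","wb"))
E
```

```text
pics
{'clock': 0.0, 'q': array([ 1.27877126,  0.68999941, -0.19448621,  1.56631657,  0.15730458,
        0.90251757, -0.21511708]), 'qd': array([-0.00060568,  0.00040717,  0.00018253, -0.00026026,  0.00029627,
        0.00111433,  0.00021548]), 'joint_torque': array([-4.30036762e-04, -5.27566409e+01, -1.26713421e+00, -1.53430957e+01,
       -5.27056865e-02,  6.53696159e-03,  1.93392320e-04]), 'tool_pos': array([ 0.19979844, -0.59155787,  0.24590702]), 'eef_rot': array([ 8.12444578e-01, -5.83037693e-01, -7.94398673e-04, -4.74448664e-04]), 'contact_force': array([ 0.09200327, -0.10598104, -0.77344522]), 'moment': array([-0.02385285,  0.07172534, -0.0024033 ]), 'opening': 0.9997902373368314}
scene [[414.97010347   0.         257.16134435]
 [  0.         414.97010347 192.53075631]
 [  0.           0.           1.        ]] [[-0.74629364 -0.66536749 -0.01821823]
 [-0.38564242  0.45453119 -0.8029205 ]
 [ 0.54251795 -0.59218874 -0.59580766]] [0.3870308  0.32164988 0.72070198]
top [[499.54278419   0.         261.24696962]
 [  0.         499.54278419 191.75111215]
 [  0.           0.           1.        ]] [[-0.17068446 -0.98531095 -0.00539906]
 [-0.96418734  0.16814913 -0.20510643]
 [ 0.20300146 -0.02980278 -0.97872478]] [0.0732052 0.5546345 1.1405161]
```

View pics/scene0.png

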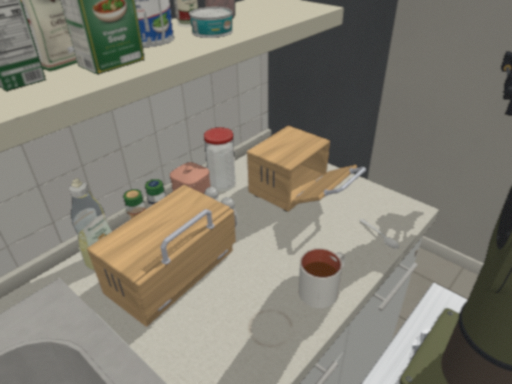

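View pics/top0.png

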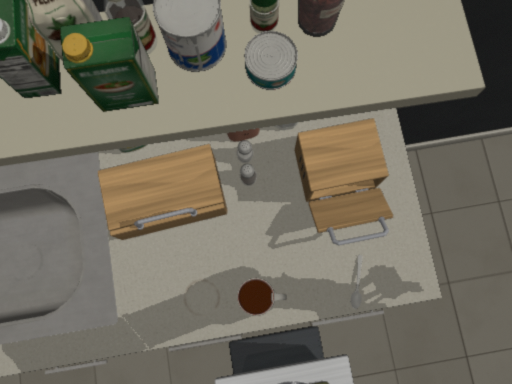

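The scene shows the wide box on the left with its bar at about (187,235), and the narrow box at the back right with its flap open and bar near (350,180). In the top view the wide bar runs (138,219)-(196,210) and the narrow bar (335,242)-(386,233). A mug stands in front at (256,297), and a shelf hangs over the back. I'll enlarge both to get exact pixels.

```bash
python3 - <<'E'
import cv2,numpy as np,pickle
d=pickle.load(open("d.pkl","rb"))
t=d["top"]["image"][:,:,::-1];s=d["scene"]["image"][:,:,::-1]
def up(im,x,y,w,h,k):
    c=cv2.resize(im[y:y+h,x:x+w],None,fx=k,fy=k,interpolation=cv2.INTER_CUBIC)
    for i in range(0,w,20): cv2.putText(c,str(x+i),(i*k,8),0,.3,(0,0,255),1);cv2.line(c,(i*k,8),(i*k,14),(0,0,255),1)
    for i in range(0,h,20): cv2.putText(c,str(y+i),(0,i*k+4),0,.3,(0,0,255),1)
    return c
a=up(t,95,115,130,140,3);b=up(t,285,115,130,140,3)
cv2.imwrite("pics/a.png",np.hstack([a,b]))
a=up(s,90,180,155,140,3);b=up(s,240,120,130,100,3)
b=cv2.copyMakeBorder(b,0,120,0,0,cv2.BORDER_CONSTANT)
c=np.hstack([a,b]);cv2.imwrite("pics/b.png",c[:, :800]); print(c.shape)
E
```

```text
(420, 855, 3)
```

View pics/a.png

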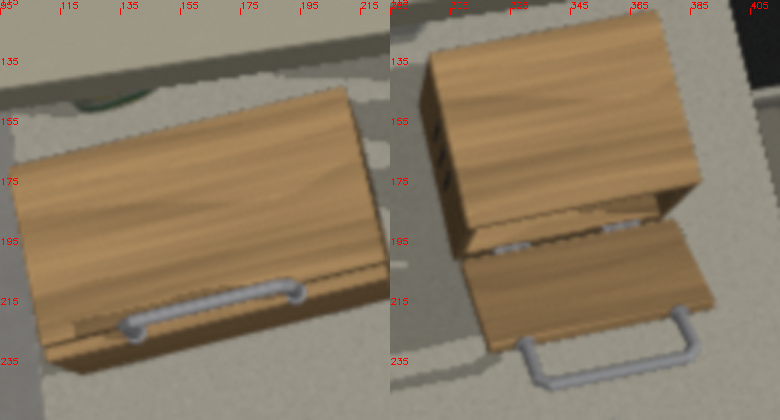

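View pics/b.png

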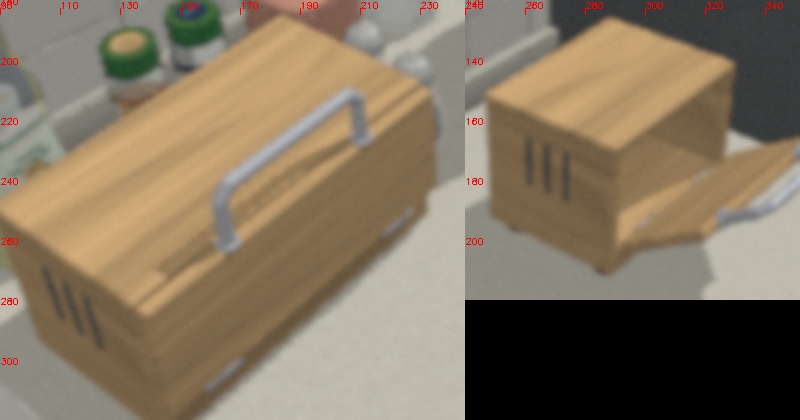

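The crops show these bar corners:

| Bar | View | Corners (px) |
|---|---|---|
| Wide | top | (137.7,222.3), (192.7,209.7) |
| Wide | scene | (164,242.7), (207.7,211) |
| Narrow | top | (336,243.7), (386,231.7) |

The wide flap is ajar by a hair at most. The narrow flap is well open.

```bash
cat > h.py <<'E'
import numpy as np,cv2,pickle
from scipy.spatial.transform import Rotation as Ro
d=pickle.load(open("d.pkl","rb"))
def ray(n,p):
    s=d[n];c=-s["R"].T@s["t"];v=s["R"].T@np.linalg.solve(s["mtx"],[p[0],p[1],1]);return c,v
def plane(n,p,z):
    c,v=ray(n,p);return c+v*(z-c[2])/v[2]
def tri(p1,p2):
    c,v=ray("top",p1);e,w=ray("scene",p2)
    a=np.linalg.lstsq(np.c_[v,-w],e-c,rcond=None)[0];A=c+v*a[0];B=e+w*a[1];return (A+B)/2,np.linalg.norm(A-B)
def proj(n,X):
    s=d[n];x=s["mtx"]@(s["R"]@X+s["t"]);return x[:2]/x[2]
E
python3 - <<'E'
from h import *
np.set_printoptions(precision=4,suppress=True)
print("wide bar",tri((137.7,222.3),(164,242.7)),tri((192.7,209.7),(207.7,211)))
a,b=plane("top",(137.7,222.3),.185),plane("top",(192.7,209.7),.185);print(a,b,np.linalg.norm(a-b))
# wide box top corners z=.145: back-left, back-right ; box front right corners
P=lambda x,y,z:plane("top",(x,y),z)
print("wide top BL,BR",P(95+12/3,115+165/3,.145),P(95+345/3,115+87/3,.145))
# narrow box top corners
nb=lambda x,y:(285+(x-390)/3,115+y/3)
c=[plane("top",nb(*p),.145) for p in((430,55),(657,11),(700,181),(470,228))]
print("narrow top BL BR FR FL",c,np.linalg.norm(c[0]-c[1]),np.linalg.norm(c[3]-c[2]))
for z in(.06,.08,.1,.12,.14):
    a,b=plane("top",(336,243.7),z),plane("top",(386,231.7),z);print(z,a,b,np.linalg.norm(a-b))
# hinge of narrow at front lower; intersect bar ray with circle
f=(c[2]+c[3])/2;u=(c[2]-c[3]);u/=np.linalg.norm(u);n=np.array([u[1],-u[0],0]);n*=-np.sign(n[0]);print("u",u,"outward n",n)
for th in np.arange(.8,1.35,.1):
    X=np.array([f[0],f[1],.045])+.14*(np.sin(th)*n+np.cos(th)*np.array([0,0,1]));print(th,X,proj("top",X),"want",(361,237.7),proj("scene",X))
print("mug",plane("top",(256,297),.09),"shelf edge",[plane("top",p,.45) for p in((0,160),(475,75))])
E
```

```text
wide bar (array([0.5131, 0.2503, 0.1841]), np.float64(0.0012884461146058681)) (array([0.5224, 0.1335, 0.1794]), np.float64(0.00529383936442537))
[0.5124 0.2496 0.185 ] [0.5192 0.1311 0.185 ] 0.11868823993396609
wide top BL,BR [0.6526 0.3301 0.145 ] [0.6698 0.0754 0.145 ]
narrow top BL BR FR FL [array([ 0.6602, -0.1265,  0.145 ]), array([ 0.6649, -0.3034,  0.145 ]), array([ 0.529 , -0.3061,  0.145 ]), array([ 0.5233, -0.1307,  0.145 ])] 0.17699738890377836 0.17542692561020753
0.06 [ 0.406 -0.174  0.06 ] [ 0.4135 -0.2954  0.06  ] 0.12163555177774152
0.08 [ 0.4045 -0.1708  0.08  ] [ 0.4119 -0.2901  0.08  ] 0.11955703234237781
0.1 [ 0.4029 -0.1676  0.1   ] [ 0.4102 -0.2848  0.1   ] 0.11747851290701393
0.12 [ 0.4014 -0.1644  0.12  ] [ 0.4085 -0.2796  0.12  ] 0.11539999347165023
0.14 [ 0.3998 -0.1612  0.14  ] [ 0.4069 -0.2743  0.14  ] 0.11332147403628638
u [ 0.0325 -0.9995  0.    ] outward n [-0.9995 -0.0325  0.    ]
0.8 [ 0.4258 -0.2217  0.1425] [360.8595 227.1739] want (361, 237.7) [346.2014 168.5177]
0.9 [ 0.4166 -0.222   0.132 ] [360.972  231.8902] want (361, 237.7) [349.0964 173.4783]
1.0 [ 0.4084 -0.2222  0.1206] [360.8888 236.1003] want (361, 237.7) [351.5381 178.561 ]
1.1 [ 0.4015 -0.2225  0.1085] [360.6161 239.7639] want (361, 237.7) [353.4978 183.698 ]
1.2 [ 0.3958 -0.2226  0.0957] [360.1623 242.8511] want (361, 237.7) [354.9551 188.8217]
1.2999999999999998 [ 0.3913 -0.2228  0.0824] [359.5383 245.3419] want (361, 237.7) [355.8979 193.8662]
mug [0.3176 0.0307 0.09  ] shelf edge [array([0.6023, 0.3977, 0.45  ]), array([ 0.6129, -0.3976,  0.45  ])]
```

```bash
cat >> h.py <<'E'
def plan(*targets,yaw=3.3,tilt=0):
    """shift/turn in present tool axes to TCP targets; tool x at given yaw (deg), pointing down, tilted about tool y"""
    from plant import r
    s=r.get_state();R0=Ro.from_quat(s["eef_rot"]);p=np.array(s["tool_pos"])
    a=np.radians(yaw);X=np.array([np.cos(a),np.sin(a),0]);Z=np.array([0,0,-1.])
    G=Ro.from_matrix(np.c_[X,np.cross(Z,X),Z])*Ro.from_euler('y',tilt,degrees=True)
    print("t",round(s["clock"],2),"pos",p.round(4),"F",np.round(s["contact_force"],1),"turn",(R0.inv()*G).as_rotvec().round(3),"open",round(s["opening"],3),"q",np.round(s["q"],2))
    for t in targets: print(" ",t,"->",R0.inv().apply(np.array(t)-p).round(4))
E
python3 - <<'E'
from h import *
print("shelf",tri((479,73),(343,22)),tri((476,52),(343,10)))
plan((.43,-.36,.28),(.45,-.1,.28),(.47,.12,.28),(.47,.19,.25))
E
```

```text
shelf (array([ 0.61869501, -0.43450869,  0.40746281]), np.float64(0.028902908311306066)) (array([ 0.63336956, -0.42826062,  0.43801843]), np.float64(0.054781215062583745))
t 0.1 pos [ 0.1998 -0.5916  0.246 ] F [-0.1  0.2 -0. ] turn [-1.000e-03  1.000e-03 -1.303e+00] open 0.998 q [ 1.28  0.69 -0.19  1.57  0.16  0.9  -0.22]
  (0.43, -0.36, 0.28) -> [-0.1458 -0.2922 -0.0338]
  (0.45, -0.1, 0.28) -> [-0.3857 -0.3944 -0.0334]
  (0.47, 0.12, 0.28) -> [-0.5877 -0.4838 -0.0331]
  (0.47, 0.19, 0.25) -> [-0.654  -0.5062 -0.003 ]
```

```bash
python3 -m pendant '[[[0,0,-0.15],[-0.02,-0.045,-0.03],1],[[0,0,-0.3],[-0.04,-0.085,-0.034],1],[[0,0,-0.45],[-0.06,-0.125,-0.034],1],[[0,0,-0.6],[-0.08,-0.165,-0.034],1],[[0,0,-0.75],[-0.1,-0.205,-0.034],1],[[0,0,-0.9],[-0.12,-0.25,-0.034],1],[[0,0,-1.05],[-0.146,-0.292,-0.034],1],[[0,0,-1.2],[-0.185,-0.31,-0.034],1],[[0,0,-1.303],[-0.225,-0.327,-0.034],1],[[0,0,-1.303],[-0.265,-0.344,-0.034],1]]'
python3 - <<'E'
from h import *
plan((.45,-.1,.29),(.44,.12,.29),(.44,.19,.27),tilt=20)
E
```

```text
clock: 1.1
tool_pos: [0.4409, -0.2291, 0.2803]
eef_rot: [1.0, 0.03, -0.0, -0.0]
contact_force: [1.2, 1.3, -0.0]
opening: 0.997
t 1.1 pos [ 0.4409 -0.2291  0.2803] F [ 1.2  1.3 -0. ] turn [-0.001  0.35   0.003] open 0.997 q [ 0.76  0.52 -0.57  1.89  0.37  0.84  0.05]
  (0.45, -0.1, 0.29) -> [ 0.0168 -0.1284 -0.0096]
  (0.44, 0.12, 0.29) -> [ 0.0201 -0.3486 -0.0094]
  (0.44, 0.19, 0.27) -> [ 0.0244 -0.4184  0.0106]
```

```bash
python3 -m pendant '[[[0,0.05,0],[0.01,-0.045,-0.01],1],[[0,0.1,0],[0.017,-0.09,-0.01],1],[[0,0.15,0],[0.017,-0.135,-0.01],1],[[0,0.2,0],[0.017,-0.18,-0.01],1],[[0,0.25,0],[0.018,-0.225,-0.01],1],[[0,0.3,0],[0.02,-0.27,-0.01],1],[[0,0.35,0],[0.02,-0.315,-0.01],1],[[0,0.35,0],[0.02,-0.36,-0.01],1],[[0,0.35,0],[0.024,-0.418,0.005],1],[[0,0.35,0],[0.024,-0.418,0.01],1]]'
python3 - <<'E'
from h import *
from plant import r
st=r.get_state();s=r.snapshot("wrist");cv2.imwrite("pics/w1.png",s["image"][:,:,::-1])
pickle.dump((st,s),open("w1.pkl","wb"))
a=np.radians(20);c=np.array([.516,.1905,.183])
zt=np.array([np.sin(a),0,-np.cos(a)])
plan(tuple((c-.06*zt).round(4)),tuple((c+.009*zt).round(4)),tilt=20)
T=s["T_tool_cam"];R=Ro.from_quat(st["eef_rot"]).as_matrix()
for X in([.5124,.2496,.185],[.5192,.1311,.185]):
    Xt=R.T@(np.array(X)-st["tool_pos"]);Xc=np.linalg.inv(T)@np.r_[Xt,1];x=s["mtx"]@Xc[:3];print(x[:2]/x[2])
E
```

```text
clock: 2.1
tool_pos: [0.4404, 0.1928, 0.2709]
eef_rot: [0.984, 0.031, 0.175, -0.007]
contact_force: [0.3, -0.9, 0.1]
opening: 1.001
t 2.15 pos [0.4398 0.1971 0.2695] F [-0.   3.1 -1.2] turn [-0.009 -0.001  0.01 ] open 0.995 q [-0.55  0.38 -0.13  2.25  0.85  0.32 -1.37]
  (np.float64(0.4955), np.float64(0.1905), np.float64(0.2394)) -> [0.0415 0.0106 0.0472]
  (np.float64(0.5191), np.float64(0.1905), np.float64(0.1745)) -> [0.0413 0.0126 0.1162]
[301.00505326 136.24883341]
[294.8905783  258.46971246]
```

View pics/w1.png

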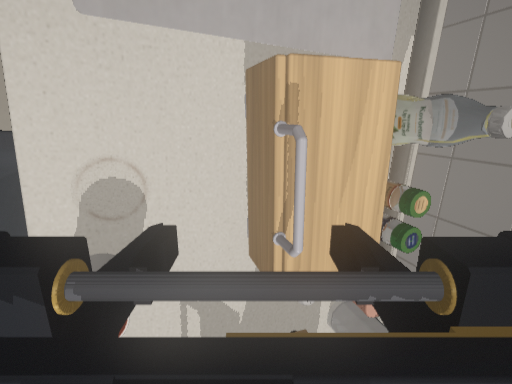

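The wrist view shows the wide bar at (300,133)-(296,252), against a prediction of (301,136)-(295,258). That agrees to within about 4 mm along the bar, so I'll descend and grip.

```bash
python3 -m pendant '[[[0,0,0],[0.025,0.008,0.02],0.6],[[0,0,0],[0.041,0.011,0.045],0.5],[[0,0,0],[0.041,0.011,0.07],0.5],[[0,0,0],[0.041,0.011,0.095],0.5],[[0,0,0],[0.041,0.011,0.116],0.5],[[0,0,0],[0.041,0.011,0.116],0.5],[[0,0,0],[0.041,0.011,0.116],0],[[0,0,0],[0.041,0.011,0.116],0],[[0,0,0],[0.041,0.011,0.116],0],[[0,0,0],[0.041,0.011,0.116],0]]' 20
python3 - <<'E'
from h import *
plan(tilt=20)
E
```

```text
clock: 3.15
tool_pos: [0.5197, 0.1812, 0.176]
eef_rot: [0.984, 0.028, 0.174, -0.005]
contact_force: [0.4, -0.3, 0.2]
opening: 0.166
t 3.15 pos [0.5197 0.1812 0.176 ] F [ 0.4 -0.3  0.2] turn [-0.    -0.001 -0.   ] open 0.166 q [-0.59  0.64  0.13  2.19  1.56  0.07 -1.99]
```

```bash
python3 -m pendant '[[[0,0,0],[0,0,0],0],[[0,0,0],[0,0,0],0],[[0,0,0],[0,0,0],0]]' 20
cat >> h.py <<'E'
def arc(th0,ths,tilt0,tilts):
    """rows in tool axes for a gripped bar going from th0 through ths (in the x-z plane)"""
    def tcp(th,t): t=np.radians(t);return np.array([-.14*np.sin(th)+.011*np.sin(t),.14*np.cos(th)-.011*np.cos(t)])
    a=np.radians(tilt0)
    for th,t in zip(ths,tilts):
        dx,dz=tcp(th,t)-tcp(th0,tilt0)
        print(round(th,2),"wy",np.radians(t-tilt0).round(3),"tx",(dx*np.cos(a)+dz*np.sin(a)).round(4),"tz",(dx*np.sin(a)-dz*np.cos(a)).round(4))
E
python3 - <<'E'
from h import *
plan(tilt=20)
arc(0,np.linspace(.07,.7,10),20,np.linspace(19,8,10))
E
```

```text
clock: 3.45
tool_pos: [0.5203, 0.1812, 0.1763]
eef_rot: [0.984, 0.028, 0.175, -0.005]
contact_force: [1.0, 0.4, 3.1]
opening: 0.101
t 3.45 pos [0.5203 0.1812 0.1763] F [1.  0.4 3.1] turn [ 0.    -0.002  0.   ] open 0.101 q [-0.59  0.64  0.13  2.19  1.56  0.07 -1.99]
0.07 wy -0.017 tx -0.0095 tz -0.003
0.14 wy -0.039 tx -0.0193 tz -0.0054
0.21 wy -0.06 tx -0.0291 tz -0.0071
0.28 wy -0.081 tx -0.0391 tz -0.0081
0.35 wy -0.103 tx -0.0491 tz -0.0085
0.42 wy -0.124 tx -0.0592 tz -0.0082
0.49 wy -0.145 tx -0.0691 tz -0.0072
0.56 wy -0.167 tx -0.079 tz -0.0055
0.63 wy -0.188 tx -0.0888 tz -0.0031
0.7 wy -0.209 tx -0.0983 tz -0.0002
```

```bash
python3 -m pendant '[[[0,-0.017,0],[-0.0095,0,-0.003],0],[[0,-0.039,0],[-0.019,0,-0.0054],0],[[0,-0.06,0],[-0.029,0,-0.007],0],[[0,-0.081,0],[-0.039,0,-0.008],0],[[0,-0.103,0],[-0.049,0,-0.0085],0],[[0,-0.124,0],[-0.059,0,-0.008],0],[[0,-0.145,0],[-0.069,0,-0.007],0],[[0,-0.167,0],[-0.079,0,-0.0055],0],[[0,-0.188,0],[-0.089,0,-0.003],0],[[0,-0.209,0],[-0.098,0,0],0]]' 20
python3 - <<'E'
from h import *
plan(tilt=8)
arc(.7,np.linspace(.77,1.4,10),8,np.linspace(7,0,10))
E
```

```text
clock: 4.45
tool_pos: [0.4292, 0.1752, 0.1422]
eef_rot: [0.997, 0.028, 0.071, -0.001]
contact_force: [6.7, -1.8, -2.1]
opening: 0.099
t 4.45 pos [0.4292 0.1752 0.1422] F [ 6.7 -1.8 -2.1] turn [ 0.001 -0.003 -0.001] open 0.099 q [-0.4   0.66 -0.2   2.26  1.07  0.22 -1.54]
0.77 wy -0.017 tx -0.0083 tz 0.0055
0.84 wy -0.031 tx -0.0162 tz 0.0115
0.91 wy -0.045 tx -0.0236 tz 0.0181
0.98 wy -0.058 tx -0.0305 tz 0.0252
1.05 wy -0.072 tx -0.0369 tz 0.0327
1.12 wy -0.085 tx -0.0428 tz 0.0406
1.19 wy -0.099 tx -0.0481 tz 0.0489
1.26 wy -0.112 tx -0.0529 tz 0.0576
1.33 wy -0.126 tx -0.057 tz 0.0665
1.4 wy -0.14 tx -0.0604 tz 0.0757
```

```bash
python3 -m pendant '[[[0,-0.017,0],[-0.0083,0,0.0055],0],[[0,-0.031,0],[-0.016,0,0.0115],0],[[0,-0.045,0],[-0.0236,0,0.018],0],[[0,-0.058,0],[-0.0305,0,0.025],0],[[0,-0.072,0],[-0.037,0,0.0327],0],[[0,-0.085,0],[-0.043,0,0.0406],0],[[0,-0.099,0],[-0.048,0,0.049],0],[[0,-0.112,0],[-0.053,0,0.0576],0],[[0,-0.126,0],[-0.0565,0,0.066],0],[[0,-0.126,0],[-0.057,0,0.0675],0]]' 20
python3 - <<'E'
from h import *
plan(tilt=0)
E
```

```text
clock: 5.45
tool_pos: [0.3843, 0.1728, 0.0678]
eef_rot: [1.0, 0.028, 0.011, 0.0]
contact_force: [5.8, -1.9, 20.3]
opening: 0.088
t 5.45 pos [0.3843 0.1728 0.0678] F [ 5.8 -1.9 20.3] turn [ 0.001 -0.021 -0.001] open 0.088 q [-0.44  0.82 -0.15  2.32  1.62  0.12 -2.11]
```

```bash
python3 -m pendant '[[[0,0,0],[0,0,0.003],0],[[0,0,0],[0,0,0.003],0],[[0,0,0],[0,0,0.003],0.33],[[0,0,0],[0,0,0.003],0.33],[[0,0,0],[0,0,0.002],0.33],[[0,0,0],[0,0,0],0.33],[[0,0,0],[0,0,-0.015],0.33],[[0,0,0],[0,0,-0.03],0.33],[[0,0,0],[0,0,-0.06],0.4],[[0,0,0],[0,0,-0.1],0.5]]' 20
python3 - <<'E'
from h import *
from plant import r
plan((.39,.1,.24),(.405,-.1,.24),(.405,-.222,.2),yaw=3.3)
s=r.snapshot("top");c=s["image"][110:260,90:420,::-1];c=cv2.resize(c,None,fx=2.4,fy=2.4,interpolation=cv2.INTER_CUBIC);cv2.imwrite("pics/t2.png",c)
E
```

```text
clock: 6.45
tool_pos: [0.3778, 0.1726, 0.1679]
eef_rot: [1.0, 0.03, 0.005, 0.001]
contact_force: [0.6, 0.0, -0.2]
opening: 0.467
t 6.45 pos [0.3778 0.1726 0.1679] F [ 0.6  0.  -0.2] turn [ 0.002 -0.01   0.002] open 0.467 q [-0.17  0.63 -0.58  2.25  0.82  0.47 -1.36]
  (0.39, 0.1, 0.24) -> [ 0.0087  0.0733 -0.0719]
  (0.405, -0.1, 0.24) -> [ 0.0118  0.2739 -0.0716]
  (0.405, -0.222, 0.2) -> [ 0.0042  0.3956 -0.0315]
```

View pics/t2.png

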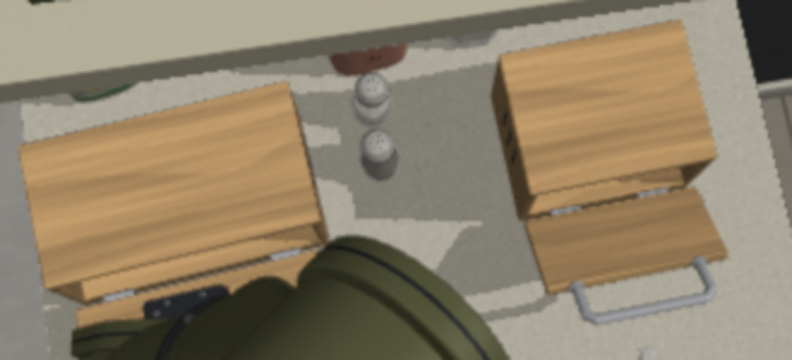

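The wide box now stands open. The narrow flap is untouched, with its bar at about (590,315)-(712,292) in the crop. Next is the narrow bar.

```bash
python3 -m pendant '[[[0,0,0],[0.005,0,-0.04],0.5],[[0,0,0],[0.009,0.035,-0.072],0.5],[[0,0,0],[0.01,0.08,-0.072],0.5],[[0,0,0],[0.01,0.125,-0.072],0.5],[[0,0,0],[0.011,0.17,-0.072],0.5],[[0,0,0],[0.012,0.215,-0.072],0.5],[[0,0,0],[0.012,0.26,-0.072],0.5],[[0,0,0],[0.01,0.305,-0.065],0.5],[[0,0,0],[0.006,0.35,-0.05],0.5],[[0,0,0],[0.004,0.395,-0.035],0.5]]'
python3 -m pendant '[[[0,0,0],[0,0,0],0.5],[[0,0,0],[0,0,0],0.5]]'
python3 - <<'E'
from h import *
from plant import r
plan((.405,-.222,.105))
st=r.get_state();s=r.snapshot("wrist");cv2.imwrite("pics/w2.png",s["image"][:,:,::-1])
pickle.dump((st,s),open("w2.pkl","wb"))
T=s["T_tool_cam"];R=Ro.from_quat(st["eef_rot"]).as_matrix()
for z in(.105,.115,.125):
  for p in((336,243.7),(386,231.7)):
    X=plane("top",p,z)
    Xt=R.T@(np.array(X)-st["tool_pos"]);Xc=np.linalg.inv(T)@np.r_[Xt,1];x=s["mtx"]@Xc[:3];print(z,X.round(3),x[:2]/x[2])
E
```

```text
clock: 7.5
tool_pos: [0.4051, -0.2227, 0.2019]
eef_rot: [1.0, 0.029, 0.007, -0.0]
contact_force: [-0.2, 0.7, 1.1]
opening: 0.499
clock: 7.7
tool_pos: [0.4051, -0.2212, 0.2017]
eef_rot: [1.0, 0.028, 0.007, -0.001]
contact_force: [1.6, 0.8, 0.0]
opening: 0.496
t 7.7 pos [ 0.4051 -0.2212  0.2017] F [1.6 0.8 0. ] turn [-0.001 -0.014 -0.002] open 0.496 q [ 0.88  0.64 -0.76  2.08  0.71  0.67 -0.3 ]
  (0.405, -0.222, 0.105) -> [-0.0014  0.0009  0.0967]
0.105 [ 0.403 -0.167  0.105] [253.58602283 133.95881785]
0.105 [ 0.41  -0.284  0.105] [254.30747526 259.48215692]
0.115 [ 0.402 -0.165  0.115] [252.9137291 132.6799785]
0.115 [ 0.409 -0.281  0.115] [253.74069841 262.35195828]
0.125 [ 0.401 -0.164  0.125] [252.17727766 131.27909815]
0.125 [ 0.408 -0.278  0.125] [253.12539747 265.46745513]
```

View pics/w2.png

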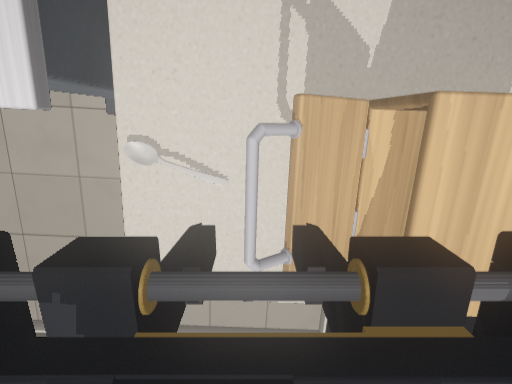

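The wrist view shows the narrow bar along column 252, rows 135-262. Its length puts it at a height of about 0.110 m, so the flap is at about 1.09 rad, and its x agrees with my estimate. I'll descend with the jaws only partly open, to clear the flap edge.

```bash
python3 -m pendant '[[[0,-0.014,0],[-0.001,0,0.03],0.3],[[0,-0.014,0],[-0.001,0,0.055],0.3],[[0,-0.014,0],[-0.001,0,0.07],0.3],[[0,-0.014,0],[-0.001,0,0.085],0.3],[[0,-0.014,0],[-0.001,0,0.098],0.3],[[0,-0.014,0],[-0.001,0,0.098],0.3],[[0,-0.014,0],[-0.001,0,0.098],0],[[0,-0.014,0],[-0.001,0,0.098],0],[[0,-0.014,0],[-0.001,0,0.098],0],[[0,-0.014,0],[-0.001,0,0.098],0]]' 20
python3 -m pendant '[[[0,-0.014,0],[0,0,0],0],[[0,0,0],[0,0,0],0]]' 20
python3 - <<'E'
from h import *
plan(tilt=0)
arc(1.09,np.linspace(1.02,.39,10),0,np.linspace(1,12,10))
E
```

```text
clock: 8.75
tool_pos: [0.4039, -0.2206, 0.1048]
eef_rot: [1.0, 0.029, -0.001, 0.0]
contact_force: [-4.8, 1.5, 2.9]
opening: 0.076
clock: 8.95
tool_pos: [0.4038, -0.2206, 0.1047]
eef_rot: [1.0, 0.029, -0.002, 0.0]
contact_force: [-5.8, 1.8, 4.5]
opening: 0.075
t 8.95 pos [ 0.4038 -0.2206  0.1047] F [-5.8  1.8  4.5] turn [ 0.     0.004 -0.   ] open 0.075 q [ 0.73  0.79 -0.55  2.16  0.98  0.46 -0.54]
1.02 wy 0.017 tx 0.005 tz -0.0085
0.95 wy 0.039 tx 0.0107 tz -0.0167
0.88 wy 0.06 tx 0.0169 tz -0.0245
0.81 wy 0.081 tx 0.0236 tz -0.0318
0.74 wy 0.103 tx 0.0309 tz -0.0387
0.67 wy 0.124 tx 0.0386 tz -0.0451
0.6 wy 0.145 tx 0.0467 tz -0.0509
0.53 wy 0.167 tx 0.0552 tz -0.0562
0.46 wy 0.188 tx 0.064 tz -0.0609
0.39 wy 0.209 tx 0.0732 tz -0.065
```

```bash
python3 -m pendant '[[[0,0,0],[0,0,0],0.3],[[0,0,0],[0,0,0],0.3],[[0,0,0],[0,0,0.004],0.3],[[0,0,0],[0,0,0.008],0.3],[[0,0,0],[0,0,0.008],0.3],[[0,0,0],[0,0,0.008],0],[[0,0,0],[0,0,0.008],0],[[0,0,0],[0,0,0.008],0],[[0,0,0],[0,0,0.008],0],[[0,0,0],[0,0,0.008],0]]' 20
python3 - <<'E'
from h import *
from plant import r
plan(tilt=0)
st=r.get_state();s=r.snapshot("scene");c=s["image"][110:260,260:420,::-1];cv2.imwrite("pics/s3.png",cv2.resize(c,None,fx=4,fy=4,interpolation=cv2.INTER_CUBIC))
E
```

```text
clock: 9.95
tool_pos: [0.4038, -0.2211, 0.0962]
eef_rot: [1.0, 0.029, -0.002, 0.0]
contact_force: [-6.5, -0.0, 2.4]
opening: 0.076
t 9.95 pos [ 0.4038 -0.2211  0.0962] F [-6.5 -0.   2.4] turn [ 0.     0.004 -0.001] open 0.076 q [ 0.72  0.81 -0.52  2.16  1.01  0.44 -0.56]
```

View pics/s3.png

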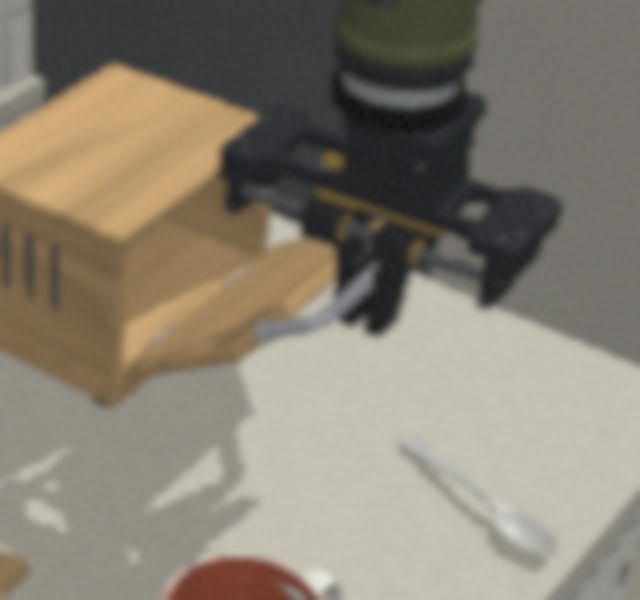

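The bar (crop ~(340,300)) sits between the fingers, well inside the pads. Now I'll swing it up.

```bash
python3 -m pendant '[[[0,0.017,0],[0.005,0,-0.0085],0],[[0,0.039,0],[0.0107,0,-0.0167],0],[[0,0.06,0],[0.017,0,-0.0245],0],[[0,0.081,0],[0.0236,0,-0.032],0],[[0,0.103,0],[0.031,0,-0.0387],0],[[0,0.124,0],[0.0386,0,-0.045],0],[[0,0.145,0],[0.0467,0,-0.051],0],[[0,0.167,0],[0.055,0,-0.056],0],[[0,0.188,0],[0.064,0,-0.061],0],[[0,0.209,0],[0.073,0,-0.065],0]]' 20
python3 - <<'E'
from h import *
plan(tilt=12)
arc(.39,np.linspace(.34,-.05,9),12,np.linspace(13,20,9))
E
```

```text
clock: 11.0
tool_pos: [0.4795, -0.2177, 0.1601]
eef_rot: [0.994, 0.028, 0.105, -0.003]
contact_force: [9.2, -4.4, -35.3]
opening: 0.07
t 11.0 pos [ 0.4795 -0.2177  0.1601] F [  9.2  -4.4 -35.3] turn [-0.001 -0.    -0.001] open 0.07 q [ 0.77  0.71 -0.61  2.1   0.97  0.37 -0.53]
0.34 wy 0.017 tx 0.0071 tz -0.0011
0.29 wy 0.033 tx 0.0141 tz -0.0018
0.24 wy 0.048 tx 0.021 tz -0.0022
0.19 wy 0.063 tx 0.028 tz -0.0023
0.15 wy 0.079 tx 0.035 tz -0.002
0.1 wy 0.094 tx 0.042 tz -0.0014
0.05 wy 0.109 tx 0.0489 tz -0.0005
-0.0 wy 0.124 tx 0.0558 tz 0.0007
-0.05 wy 0.14 tx 0.0626 tz 0.0023
```

```bash
python3 - <<'E'
from h import *
from plant import r
st=r.get_state();print(np.round(st["contact_force"],1),np.round(st["moment"],2))
A=r.snapshot("scene")["image"][110:260,240:400,::-1];B=r.snapshot("wrist")["image"][:,:,::-1]
a=cv2.resize(A,None,fx=2.56,fy=2.56,interpolation=cv2.INTER_CUBIC)
cv2.imwrite("pics/s4.png",np.hstack([a,cv2.resize(B,(384,384))[:a.shape[0]]])[:384,:]); print(a.shape)
E
```

```text
[  9.2  -4.4 -35.3] [-0.79 -0.06 -0.25]
(384, 410, 3)
```

View pics/s4.png

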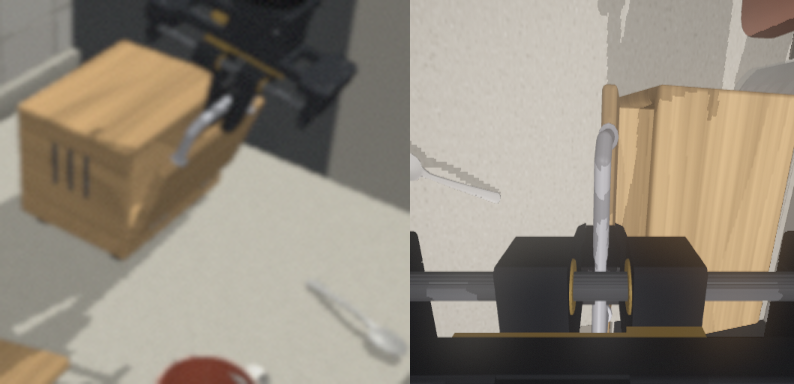

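The flap is more than half closed and the bar is still held. The 35 N acts along the flap, so I'm pulling a few mm too high. I'll drop about 5 mm and carry on.

```bash
python3 -m pendant '[[[0,0,0],[0.001,0,0.003],0],[[0,0.01,0],[0.004,0,0.005],0],[[0,0.017,0],[0.009,0,0.005],0],[[0,0.033,0],[0.016,0,0.004],0],[[0,0.048,0],[0.022,0,0.0035],0]]' 20
python3 - <<'E'
from h import *
plan(tilt=14.7)
E
```

```text
clock: 11.6
tool_pos: [0.5007, -0.217, 0.1638]
eef_rot: [0.991, 0.028, 0.129, -0.002]
contact_force: [-4.7, -3.3, 0.9]
opening: 0.072
t 11.6 pos [ 0.5007 -0.217   0.1638] F [-4.7 -3.3  0.9] turn [ 0.004 -0.001 -0.001] open 0.072 q [ 0.75  0.71 -0.58  2.09  1.01  0.32 -0.57]
```

```bash
python3 -m pendant '[[[0,0,0],[0.005,0,0.0005],0],[[0,0,0],[0.01,0,0.001],0],[[0,0,0],[0.015,0,0.002],0],[[0,0,0],[0.02,0,0.0027],0]]' 20
python3 - <<'E'
from h import *
plan(tilt=14.7)
E
```

```text
clock: 12.0
tool_pos: [0.5204, -0.2163, 0.1659]
eef_rot: [0.991, 0.028, 0.128, -0.002]
contact_force: [-4.3, -3.7, -0.7]
opening: 0.076
t 12.0 pos [ 0.5204 -0.2163  0.1659] F [-4.3 -3.7 -0.7] turn [ 0.004 -0.    -0.001] open 0.076 q [ 0.75  0.73 -0.62  2.04  0.97  0.38 -0.53]
```

```bash
python3 -m pendant '[[[0,0,0],[0.004,0,0.001],0],[[0,0,0],[0.008,0,0.002],0],[[0,0,0],[0.012,0,0.003],0],[[0,0,0],[0.015,0,0.004],0],[[0,0,0],[0.015,0,0.004],0]]' 20
python3 - <<'E'
from h import *
plan(tilt=14.7)
E
```

```text
clock: 12.5
tool_pos: [0.5262, -0.2162, 0.1636]
eef_rot: [0.993, 0.027, 0.119, -0.0]
contact_force: [-25.9, -2.9, 17.5]
opening: 0.074
t 12.5 pos [ 0.5262 -0.2162  0.1636] F [-25.9  -2.9  17.5] turn [ 0.007  0.018 -0.002] open 0.074 q [ 0.74  0.74 -0.63  2.01  0.95  0.42 -0.52]
```

The reaction of 26 N shows the flap is against its stop. Releasing and retreating.

```bash
python3 -m pendant '[[[0,0,0],[0,0,0],0.5],[[0,0,0],[0,0,0],0.5],[[0,0,0],[-0.004,0,-0.004],0.5],[[0,0,0],[-0.008,0,-0.004],0.5],[[0,0,0],[-0.009,0,-0.01],0.5],[[0,0,0],[-0.009,0,-0.03],0.5],[[0,0,0],[-0.009,0,-0.06],0.5],[[0,0,0],[-0.009,0,-0.1],0.5],[[0,0,0],[-0.02,0.04,-0.12],0.5],[[0,0,0],[-0.04,0.08,-0.12],0.5]]' 20
python3 - <<'E'
from h import *
plan((.3,-.5,.28))
E
```

```text
clock: 13.5
tool_pos: [0.4755, -0.2972, 0.276]
eef_rot: [0.991, 0.031, 0.133, -0.002]
contact_force: [2.1, -0.6, -0.6]
opening: 0.498
t 13.5 pos [ 0.4755 -0.2972  0.276 ] F [ 2.1 -0.6 -0.6] turn [ 0.004 -0.267  0.005] open 0.498 q [ 1.14  0.64 -0.95  1.91  0.67  0.67 -0.08]
  (0.3, -0.5, 0.28) -> [-0.1803  0.1915 -0.0527]
```

```bash
python3 -m pendant '[[[0,-0.05,0],[-0.03,0.035,-0.01],0.5],[[0,-0.1,0],[-0.06,0.07,-0.02],0.5],[[0,-0.15,0],[-0.09,0.105,-0.03],0.5],[[0,-0.2,0],[-0.12,0.14,-0.035],0.5],[[0,-0.25,0],[-0.15,0.175,-0.045],0.5],[[0,-0.267,0],[-0.18,0.19,-0.053],0.5],[[0,-0.267,0],[-0.18,0.19,-0.053],0.5],[[0,-0.267,0],[-0.18,0.19,-0.053],0.5]]'
python3 - <<'E'
from h import *
from plant import r
plan()
T=r.snapshot("top")["image"];S=r.snapshot("scene")["image"]
pickle.dump((T,S),open("fin.pkl","wb"))
a=cv2.resize(T[110:270,90:420,::-1],None,fx=2.4,fy=2.4,interpolation=cv2.INTER_CUBIC)
b=cv2.resize(S[110:310,60:400,::-1],(792,210*2),interpolation=cv2.INTER_CUBIC)[:216]
cv2.imwrite("pics/t5.png",a);print(a.shape)
s=cv2.resize(S[110:350,60:400,::-1],(792,559),interpolation=cv2.INTER_CUBIC);cv2.imwrite("pics/s5.png",s)
E
```

```text
clock: 14.3
tool_pos: [0.2962, -0.4979, 0.2767]
eef_rot: [1.0, 0.029, -0.004, 0.0]
contact_force: [-0.1, 0.2, 0.5]
opening: 0.5
t 14.3 pos [ 0.2962 -0.4979  0.2767] F [-0.1  0.2  0.5] turn [ 0.     0.007 -0.   ] open 0.5 q [ 1.46  0.73 -0.93  1.65  0.65  1.11  0.4 ]
(384, 792, 3)
```

View pics/t5.png

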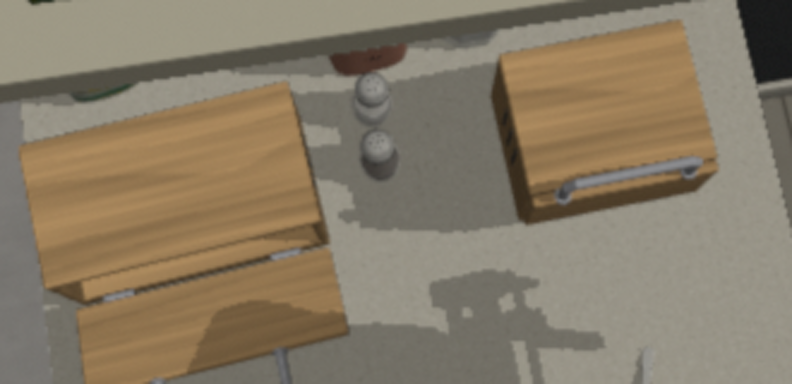

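View pics/s5.png

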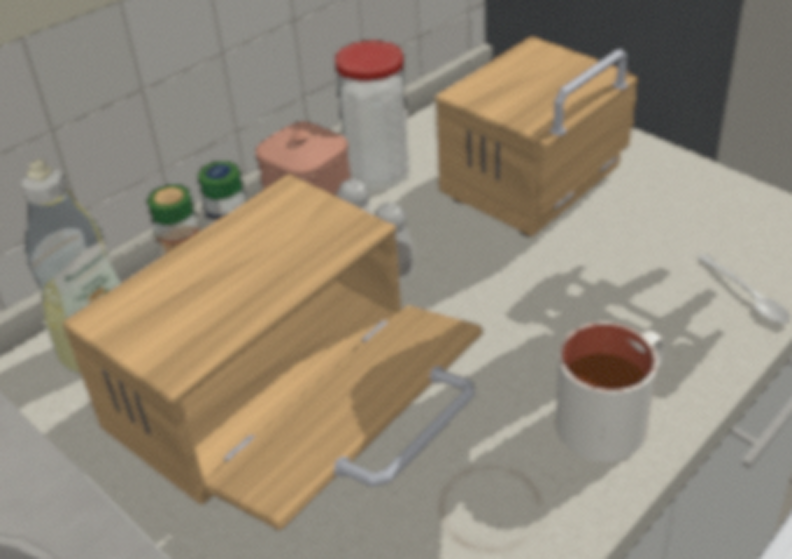

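The last views show the narrow box shut, with its bar lying over the front edge at crop (565,190)-(697,163). The wide flap is down, and mug and shakers are undisturbed. I'll use my last view to measure the wide flap angle.

```bash
python3 - <<'E'
from h import *
T,S=pickle.load(open("fin.pkl","rb"))
a=cv2.resize(T[205:305,110:250,::-1],None,fx=4,fy=4,interpolation=cv2.INTER_CUBIC)
cv2.imwrite("pics/t6.png",a)
E
```

```text
(no output)
```

View pics/t6.png

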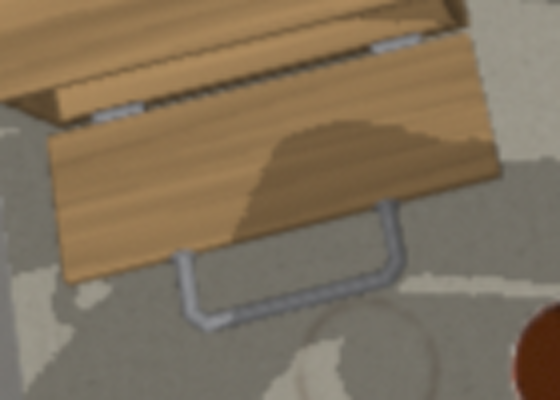

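The wide bar's corners are at (200,326) and (398,275) in the crop, and the flap's free edge runs (66,283)-(499,175).

```bash
python3 - <<'E'
from h import *
np.set_printoptions(precision=4,suppress=True)
sc=lambda x,y:(60+x/2.329,110+y/2.329); tp=lambda x,y:(110+x/4,205+y/4)
for n,t,s in(("barL",(200,326),(378,480)),("barR",(398,275),(471,392)),("edgeL",(66,283),(283,524)),("edgeR",(499,175),(482,328))): print(n,tri(tp(*t),sc(*s)))
h=np.array([.518,.1875,.045]);n=np.array([-.998,-.057,0])
for th in(1.1,1.2,1.25,1.3): X=h+.14*(np.sin(th)*n+np.cos(th)*np.array([0,0,1]));print(th,X,proj("top",X),"seen",np.mean([tp(200,326),tp(398,275)],0),proj("scene",X),"seen",np.mean([sc(378,480),sc(471,392)],0))
# shut narrow bar
nt=lambda x,y:(90+x/2.4,110+y/2.4)
for t,s in(((565,185),(560,98)),((697,162),(622,55))): print("narrow bar",tri(nt(*t),sc(*s)))
E
```

```text
barL (array([0.3796, 0.2424, 0.0829]), np.float64(0.0052967955276359835))
barR (array([0.388 , 0.1274, 0.0777]), np.float64(0.0027902901657876717))
edgeL (array([0.4139, 0.3138, 0.0738]), np.float64(0.00317534980985766))
edgeR (array([0.4339, 0.0612, 0.0734]), np.float64(0.0008847832836540614))
1.1 [0.3935 0.1804 0.1085] [183.6319 274.3411] seen [184.75  280.125] [241.5885 282.1839] seen [242.2671 297.2048]
1.2 [0.3878 0.1801 0.0957] [185.0268 277.101 ] seen [184.75  280.125] [244.2294 288.2893] seen [242.2671 297.2048]
1.25 [0.3854 0.1799 0.0891] [185.6848 278.2504] seen [184.75  280.125] [245.3402 291.259 ] seen [242.2671 297.2048]
1.3 [0.3834 0.1798 0.0824] [186.3146 279.2445] seen [184.75  280.125] [246.3081 294.1606] seen [242.2671 297.2048]
narrow bar (array([ 0.5183, -0.1572,  0.1826]), np.float64(0.0027866706902391694))
narrow bar (array([ 0.521 , -0.2773,  0.1807]), np.float64(0.0017208309228611436))
```

Both measurements agree. The wide bar is at z≈0.080 m, against 0.082 m expected at the stop. The narrow bar is at x≈0.52 m, z≈0.182 m, against 0.185 m when shut.

```bash
python3 -c "
from plant import r
print(r.finish_job())"
```

```text
the job is handed in; nothing more can be done
None
```

The wide box is open and the narrow box is shut. I handed the job in at about 14.4 s with the arm clear of everything. I gripped the wide bar first and swung its flap down to the stop, then gripped the narrow bar and swung that flap up until it pressed on its stop (about 26 N), and released both.

**Last checks, from two cameras:**
- **Wide flap:** its bar is at a height of about 80 mm, against 82 mm expected at the stop. That puts it fully down, at about 1.3 rad.
- **Narrow flap:** its bar is at 181–183 mm, against 185 mm when shut. It looks flush with the box front.
- **Other objects:** the mug, spoon and shakers appear undisturbed, and the contact force was near zero at the end.

**What disagreed:**
- Halfway through closing the narrow flap I was pulling a few mm too high, which raised the wrist force briefly to about 36 N. I corrected that and finished the swing.
- The two camera rays missed each other by up to 5 mm at one end of the wide bar, so the angles are good to only a few hundredths of a radian.

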